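# Pack the axle, lid the kit box and clamp it down

### The job

Pack the kit box: lay the pair of wheels on its axle down in the empty bay, then put the loose lid on so that it drops in and sits flush all round, then swing the clamp arm at the far end of the box fully down onto the lid. Leave the reel in the other bay and the things lying and standing about where they are.

Things in the scene. Friction and masses are not known exactly. Their poses are not given: they have to be found in the camera images.
- axle_mid (a point): The wheel pair: a plain wooden axle 14 mm thick and 70 mm long with a wheel 44 mm across and 12 mm thick near each end (44 mm of bare axle between them; 42 to 84 g); loose, stands on its wheels on a sheet of paper and can roll. Point: middle of the axle, 22 mm above what the wheels stand on; y runs along the axle.
- empty_bay (a point): The empty bay of the kit box, its floor covered by a thin grey felt pad. Point: centre of the bay's floor, 8 mm above the table; axes as the box's. The bay is 90 mm along x, 105 mm along y, and its floor lies 60 mm below the box rim. It can be the near or the far bay; the other one holds the reel.
- box_rim (a point): Kit box, open plywood, fixed: 202 mm long (x), 121 wide (y), 68 high, walls 8 mm, mouth 186 x 105 mm. A 6 mm divider across its middle, 18 mm below the rim, parts two bays, centres 48 mm before and beyond the middle. Point: centre of the mouth, level with the rim, 68 mm above the table. x runs along the box, away from the robot, to the clamp end.
- lid_handle (a point): Loose lid (175 to 325 g): plywood plate 198 x 121 x 8 mm; rectangle of round rails 10 mm thick below (181 x 100 mm overall, 2.5 mm play a side in the box mouth); on top a raised wooden bar handle 70 mm long (x), 22 wide (y), 22 high on two posts. Point: bar's centre, 47 mm above the rails' underside, 29 above the plate's top. Starts on its rails on the table; either way round fits.
- lid_under (a point): Same lid: centre of the plate's underside, which comes to rest on the box rim (37 mm below the bar's centre, 10 mm above the underside of the rails). Held by the bar, the lid hangs below the grip and can swing if hurried.
- clamp (a joint): Angle of the hold-down clamp arm on the box's far end: 0 = level, its rubber foot on the seated lid; it opens up and over, about 1.57 = upright, and starts at 1.65 to 1.95, leaning away from the robot (stop at 2.0). It stays where it is left by friction: about 1.5 N at its tip moves it. Open, it stands up to 165 mm above the table: keep the gripper clear of it.
- clamp_hinge (a point): The clamp's hinge axis (fixed on the box, 126 mm beyond the box's middle in x, 90 mm above the table, 14 mm above the top of the seated lid); the axis runs along y.
- clamp_tip (a point): Free end of the clamp arm, a flat steel bar 20 mm wide (y), 12 mm thick, reaching 75 mm from the hinge axis; the point is on its mid-line. A rubber foot 16 mm across stands 8 mm proud of its lower face, 60 mm from the hinge; that face looks to the robot when the arm is upright. When down, the tip is 51 mm beyond the lid's middle.
- reel_mid (a point): A wooden reel 44 mm across and 40 mm high that stands loose in the other bay. Point: its centre.
- spare_mid (a point): A spare wooden wheel, 44 mm across, 12 mm thick, lying loose and flat on the paper. Point: its centre.
- glue_mid (a point): A white glue bottle, 52 mm across, 130 mm high, loose, at the left. Point: half-way up.
- tube_mid (a point): An upright cardboard tube, 52 mm across, 100 mm high, loose, at the right. Point: half-way up.
- driver_grip (a point): A red-handled screwdriver lying loose on the table beyond the work, about 0.75 m from the robot. Point: the middle of its handle.
Not all that is in view belongs to the job. Leave any green or orange look-alike of the part that bears axle_mid alone. What is shaped like the part that bears lid_handle but purple is not meant.

How it is judged:
On the way, in this order (a step that is already met when the one before it is completed fails the run):
1. the wheel pair lies in the empty bay, let go (x of axle_mid in the frame of empty_bay between -0.042 and 0.042 m and y of axle_mid in the frame of empty_bay between -0.048 and 0.048 m and z of axle_mid in the frame of empty_bay between 0.01 and 0.03 m and contact force between wheelset and the fingers below 0.1 N), for 0.2 s.
2. the lid sits flush on the box, let go, the clamp still up (z of lid_under in the frame of box_rim between -0.0035 and 0.0035 m and horizontal distance between lid_under and box_rim below 0.006 m and angle between lid_under's own z axis and vertical below 0.04 rad and angle between the x axis of lid_under and the x axis of box_rim, either way round below 0.06 rad and contact force between lid and the fingers below 0.1 N and value of joint clamp above 0.6 rad), for 0.2 s.
At the end, for the whole second after the job is handed in: The wheel pair lies in the bay that was empty (axle middle within the bay, under 30 mm above its floor); the lid sits on the rim (within 3.5 mm in height, 6 mm sideways, level within 0.04 rad, in line within 0.06 rad), at rest; the clamp arm is down on it (under 0.07 rad from level) (x of axle_mid in the frame of empty_bay between -0.042 and 0.042 m and y of axle_mid in the frame of empty_bay between -0.048 and 0.048 m and z of axle_mid in the frame of empty_bay between 0.01 and 0.03 m and z of lid_under in the frame of box_rim between -0.0035 and 0.0035 m and horizontal distance between lid_under and box_rim below 0.006 m and angle between lid_under's own z axis and vertical below 0.04 rad and angle between the x axis of lid_under and the x axis of box_rim, either way round below 0.06 rad and value of joint clamp below 0.07 rad and velocity of joint clamp below 0.05 rad/s and linear speed of lid below 0.02 m/s); the robot touches nothing.
It fails at once if the reel is moved more than 25 mm (distance of reel_mid from where it was at the start of the episode above 0.025 m).
It fails at once if the spare wheel, glue bottle, cardboard tube or screwdriver is moved more than 25 mm (distance of any of spare_mid, glue_mid, tube_mid, driver_grip from where it was at the start of the episode above 0.025 m).
It also fails if it takes over 72 s, if anything falls off the work surface, if the arm or the gripper's body presses on something with over 40 N, if the wrist force passes 120 N, or if a joint passes its speed limit or range.

### The arm

A 6-joint arm with a two-finger parallel gripper is mounted at the origin on the work surface. World frame = base frame: x ahead of the robot, y to its left, z up, the work surface at z = 0. Lengths are in m, angles in rad, forces in N, time in s.
With the tool pointing down it reaches from about 0.3 to 0.875 m from the base axis. Payload 6.4 kg.
Tool frame: the origin (TCP) lies between the finger pads; the fingertips stand 11 mm ahead of it and the grasp point (between the pads) lies 8 mm behind it (ctrl.tcp_to_tips is the distance from the TCP to the fingertips, in m); x points along the fingers, z is the direction in which the jaws open and shut, and the axes are right-handed (so a half turn about x gives the same grasp; the last joint's range is limited). The gripper opens to 85 mm and grips with 20 to 120 N. Pads are 22 mm wide; open, the fingers measure 114 mm over their backs; the gripper's body (76 mm by 85 mm) begins 54 mm behind the grasp point. The pads swing forward as they close: fully open they stand 13 mm farther back than shut.
Start: joints at [0.96, 0.181, 1.607, -0, 1.354, -0.206], TCP at [0.226, 0.529, 0.242] pointing down, gripper open.
Joint ranges: [-2.99, 2.99], [-0.89, 2.07], [0.3, 2.58], [-1.14, 4.28], [0, 2.63], [-3.12, 3.12]. Speed limits (rad/s): [2.57, 2.57, 3.01, 3.14, 3.14, 3.14].

### API

Orientations are given as a unit quaternion [w, x, y, z].
In Python, from bench import ctrl, eyes, hand_in gives the robot as it stands. The module is installed in compiled form; this text tells all that it offers.
- The arm moves only by the tool step_arm, never from a script. Its arguments are lists of equal length, an entry for each row: "xyz": the shift along the world's x, y, z in mm, a list of three; "spin": the turn about the world's z in rad; "fingers": the opening in per cent of the stroke, from 0 (shut) to 100 (fully open). A call has 1 to 10 rows; each row is the pose to reach, as a shift and turn from the pose commanded when the call began; what a row does not reach only later rows make up. A row lasts 1/10 s, in which the tool goes at most 50 mm and 8.59 degrees, less where a joint would pass 70% of its speed; a pose out of reach is approached as far as the arm can. A call with a gripper value outside its range is refused whole. The fingers move at their own pace and stop on an object; the grip force is fixed at half the most. Time passes only in rows, so rows that repeat a pose let the fingers close. It gives the time, the measured TCP pose, the force and the opening at its end, in the units of the state.
- ctrl.get_obs(): the state, without advancing time (a new reading comes with each control period).
- eyes.camera(name): name is "scene" or "side" or "wrist"; returns the picture (480x640x3 uint8, red, green, blue); there is no depth.
- eyes.camera_model(name): a dict with "vertical_fov" (degrees; the focal length in pixels is half the picture's height over the tangent of half this angle, whatever the lens; pixels are square), "cx", "cy" (the principal point, pixels), "pose" (4x4, takes a point from camera to world coordinates); the wrist camera has in their place "tool_from_camera" (4x4, takes a point from camera to tool coordinates, whose origin is the TCP and whose axes are the tool frame's). Camera axes: x right, y up, looking along -z (the intrinsics and any distortion apply to the point x, -y, -z); pixel columns grow to the right and rows downward; lengths in m; the calibration is good to about 2 mm. A picture is of the moment at which its call begins: read the wrist's pose just before it. camera_model takes no time and is no camera call.
- hand_in(): hands the job in, once; it reports no verdict.
The state is a dict: "time_s": time; "q": joint angles; "dq": joint speeds; "joint_efforts": joint torques, N m; "eef_pos": TCP position; "eef_rot": TCP orientation; "wrist_force": force on the tool from outside, world axes, zero at the start; "torque": the same for the moment, N m; "opening": opening from 0.0 (shut) to 1.0 (fully open).
Only numpy, scipy, OpenCV 4.12 (cv2) and the standard library are available. Lean on these libraries where they do the work, as an engineer would, in place of code of your own. Each camera call takes 0.05 s, during which the arm holds its last target.

## Working session

There is one attempt and no reset: what is moved stays moved. The work goes in short steps, Python scripts to look and compute and a tool call to move; the robot and the scene stay as the last step left them, time stands still between calls to the robot, and variables do not carry over. Pictures are saved under pics/ and viewed, and the job is handed in when it is done.

Besides the shell and the picture viewer there is one more tool, called after "Request:" by a JSON object that holds its "api" and its "payload". step_arm: Moves the arm, as the interface text tells. Its arguments: {"type":"object","properties":{"xyz":{"type":"array"},"spin":{"type":"array"},"fingers":{"type":"array"}},"required":["xyz","spin","fingers"]}

```bash
mkdir -p pics; ls; python3 - <<'E'
from bench import ctrl, eyes
import cv2, numpy as np
print(ctrl.get_obs())
for n in ["scene","side","wrist"]:
    im=eyes.camera(n); cv2.imwrite(f"pics/{n}0.png",im[:,:,::-1]); print(n,eyes.camera_model(n))
E
```

```text
pics
{'time_s': 0.0, 'q': array([ 9.59749648e-01,  1.81549789e-01,  1.60801201e+00, -6.22345144e-06,
        1.35380809e+00, -2.06310658e-01]), 'dq': array([ 0.0002819 ,  0.00064463, -0.0018245 ,  0.00059743,  0.00051854,
       -0.00086579]), 'joint_efforts': array([ 1.60077390e-03, -4.44884348e+01, -3.51328218e+01, -1.76208491e-04,
        9.31419258e-03,  3.87803163e-05]), 'eef_pos': array([0.22609658, 0.52809628, 0.24137729]), 'eef_rot': array([ 0.58970749, -0.38953529,  0.59087448,  0.38906899]), 'wrist_force': array([ 0.65184755,  0.30446369, -0.16775752]), 'torque': array([-0.02025979, -0.01747028,  0.00895509]), 'opening': 0.9993190796251765}
scene {'vertical_fov': 54.48030256753472, 'cx': 311.86708228779753, 'cy': 238.02351499193912, 'pose': array([[-0.5611704 , -0.60619977,  0.56356866,  1.26051335],
       [ 0.82766991, -0.41681493,  0.37580291,  0.49837948],
       [ 0.0070922 ,  0.67733829,  0.73563751,  1.07498049],
       [ 0.        ,  0.        ,  0.        ,  1.        ]])}
side {'vertical_fov': 49.072431215916325, 'cx': 324.5716297084149, 'cy': 244.370734638275, 'pose': array([[ 0.96094384,  0.17699025, -0.21274722,  0.2333331 ],
       [-0.27654366,  0.58491969, -0.76249102, -1.01795342],
       [-0.01051344,  0.79154495,  0.61102051,  0.91352003],
       [ 0.        ,  0.        ,  0.        ,  1.        ]])}
wrist {'vertical_fov': 63.49794948941432, 'cx': 325.6336795599737, 'cy': 234.67210803416646, 'tool_from_camera': array([[ 1.27518152e-04,  3.07649193e-01, -9.51499846e-01,
        -1.30916565e-01],
       [-2.90030838e-04,  9.51499825e-01,  3.07649148e-01,
         7.80133662e-02],
       [ 9.99999950e-01,  2.36733447e-04,  2.10561253e-04,
         4.46875077e-04],
       [ 0.00000000e+00,  0.00000000e+00,  0.00000000e+00,
         1.00000000e+00]])}
```

View pics/scene0.png

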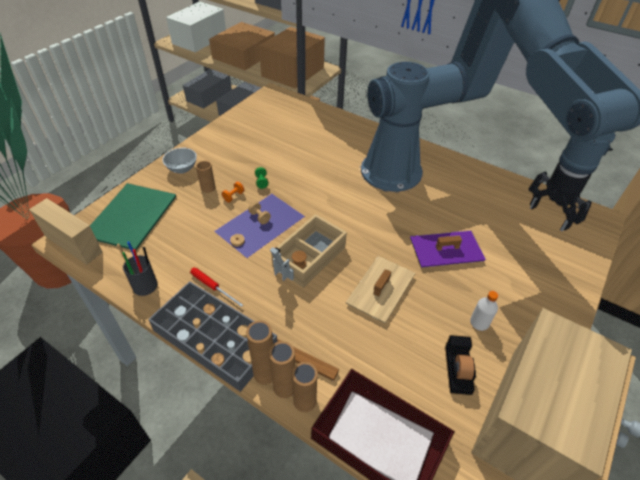

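View pics/side0.png

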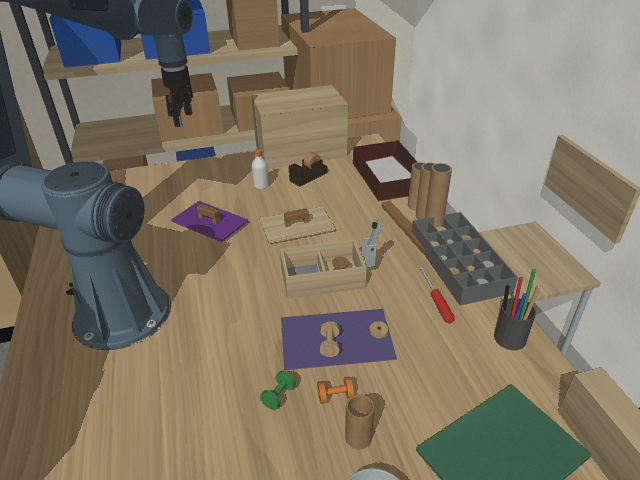

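View pics/wrist0.png

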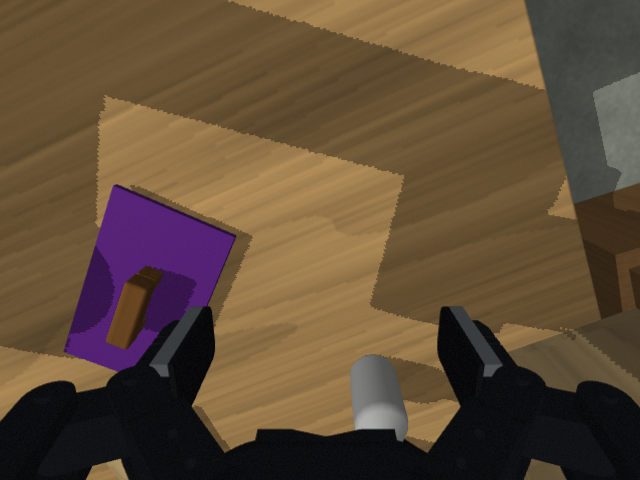

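Candidates: the wooden wheel pair on the paper is at side (330,338) and scene (260,215). Its look-alikes are green at side (278,390) and orange at side (337,390). The plywood lid is at side (298,222); the purple look-alike is at side (209,217). I choose the wooden pair and the plywood lid, and I'll check both in close crops.

```bash
cat > h.py <<'E'
import numpy as np, cv2
from bench import ctrl, eyes
from scipy.spatial.transform import Rotation as R
def K(m): 
    f=240/np.tan(np.radians(m["vertical_fov"])/2); return f,m["cx"],m["cy"]
def pose(n,obs=None):
    m=eyes.camera_model(n)
    if n!="wrist": return m,np.array(m["pose"])
    q=obs["eef_rot"]; T=np.eye(4); T[:3,:3]=R.from_quat([q[1],q[2],q[3],q[0]]).as_matrix(); T[:3,3]=obs["eef_pos"]
    return m,T@m["tool_from_camera"]
def ray(n,u,v,obs=None):
    m,P=pose(n,obs); f,cx,cy=K(m)
    d=P[:3,:3]@np.array([(u-cx)/f,-(v-cy)/f,-1]); return P[:3,3],d/np.linalg.norm(d)
def onz(n,u,v,z,obs=None):
    o,d=ray(n,u,v,obs); return o+d*(z-o[2])/d[2]
def tri(*rays):
    A=np.zeros((3,3));b=np.zeros(3)
    for o,d in rays:
        M=np.eye(3)-np.outer(d,d);A+=M;b+=M@o
    p=np.linalg.solve(A,b)
    return p,[np.linalg.norm(np.cross(d,p-o)) for o,d in rays]
def proj(n,p,obs=None):
    m,P=pose(n,obs); f,cx,cy=K(m); c=P[:3,:3].T@(np.array(p)-P[:3,3])
    return cx+f*c[0]/-c[2], cy-f*c[1]/-c[2]
E
python3 - <<'E'
import cv2
a=cv2.imread("pics/side0.png"); b=cv2.imread("pics/scene0.png")
c=a[190:370,250:410]; cv2.imwrite("pics/c1.png",cv2.resize(c,None,fx=3.3,fy=3.3,interpolation=cv2.INTER_CUBIC)[:600])
c=b[190:330,210:430]; cv2.imwrite("pics/c2.png",cv2.resize(c,None,fx=3.5,fy=3.5,interpolation=cv2.INTER_CUBIC))
E
```

```text
(no output)
```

View pics/c1.png

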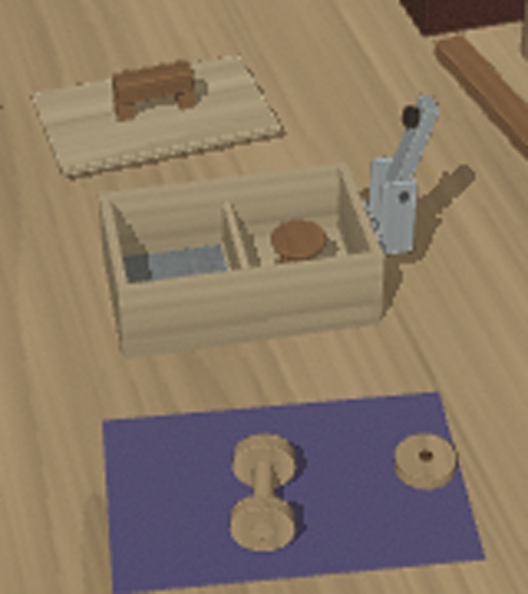

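View pics/c2.png

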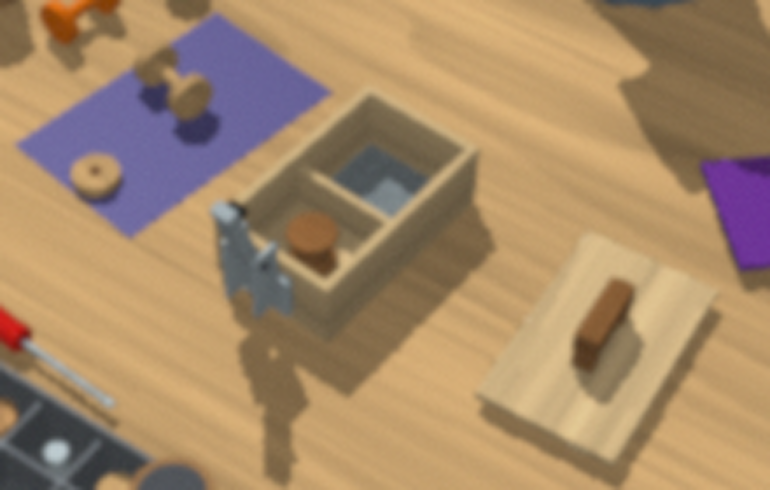

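```bash
python3 - <<'E'
from h import *
s=lambda x,y:(250+x/3.3,190+y/3.3); t=lambda x,y:(210+x/3.5,190+y/3.5)
np.set_printoptions(precision=4,suppress=True)
print("rim side",[onz("side",*s(*p),.068)[:2] for p in [(100,200),(345,167),(383,265),(122,292)]])
print("rim scene",[onz("scene",*t(*p),.068)[:2] for p in [(478,152),(368,90),(232,205),(328,290)]])
print("lid plate side",[onz("side",*s(*p),.018)[:2] for p in [(33,95),(240,57),(283,128),(68,172)]])
print("lid plate scene",[onz("scene",*t(*p),.018)[:2] for p in [(588,232),(718,292),(612,460),(477,396)]])
print("bar", onz("side",*s(154,77),.058), onz("scene",*t(606,308),.058))
print("wheels side",onz("side",*s(262,495),.022),[onz("side",*s(*p),.022) for p in [(265,463),(262,525)]])
print("wheels scene",[onz("scene",*t(*p),.022) for p in [(157,68),(188,97)]])
print("tip",tri(ray("side",*s(428,97)),ray("scene",*t(226,208))))
print("spare",onz("side",*s(426,455),.012))
E
```

```text
rim side [array([0.4104, 0.045 ]), array([0.6084, 0.0298]), array([ 0.5969, -0.0933]), array([ 0.4027, -0.0668])]
rim scene [array([0.4154, 0.0584]), array([ 0.4063, -0.06  ]), array([ 0.5811, -0.0772]), array([0.6094, 0.0385])]
lid plate side [array([0.3953, 0.2753]), array([0.5912, 0.2802]), array([0.5966, 0.1612]), array([0.4029, 0.1534])]
lid plate scene [array([0.4004, 0.1622]), array([0.3968, 0.282 ]), array([0.5898, 0.2864]), array([0.5977, 0.1717])]
bar [0.4947 0.2139 0.058 ] [0.494  0.2244 0.058 ]
wheels side [ 0.4569 -0.2463  0.022 ] [array([ 0.4672, -0.2187,  0.022 ]), array([ 0.4494, -0.2718,  0.022 ])]
wheels scene [array([ 0.4543, -0.2631,  0.022 ]), array([ 0.468 , -0.2158,  0.022 ])]
tip (array([ 0.6522, -0.0244,  0.1645]), [np.float64(0.0011802179296433997), np.float64(0.0011802179296435864)])
spare [ 0.5807 -0.2349  0.012 ]
```

```bash
python3 - <<'E'
from h import *
o=ctrl.get_obs();q=o["eef_rot"];print(R.from_quat([q[1],q[2],q[3],q[0]]).as_matrix().round(3), o["time_s"])
# spin to get jaw (tool z) yaw
E
```

```text
[[-0.001 -0.919  0.394]
 [-0.001  0.394  0.919]
 [-1.     0.    -0.001]] 0.15
```

Request:
{"api": "step_arm", "payload": {"xyz": [[30, -40, 10], [60, -75, 10], [95, -115, 10], [125, -150, 10], [160, -190, 10], [190, -230, 10], [220, -270, 10], [245, -308, 10], [254, -308, 10], [254, -308, 10]], "spin": [-0.1, -0.2, -0.3, -0.4, -0.5, -0.6, -0.7, -0.7, -0.7, -0.7], "fingers": [100, 100, 100, 100, 100, 100, 100, 100, 100, 100]}}

```text
time_s: 1.15
eef_pos: [0.4814, 0.2195, 0.252]
eef_rot: [0.688, -0.162, 0.688, 0.162]
wrist_force: [0.4, -0.3, -0.3]
opening: 0.995
```

```bash
cat > snap.py <<'E'
import sys,pickle
from h import *
n=sys.argv[1]; o=ctrl.get_obs(); im=eyes.camera("wrist"); cv2.imwrite(f"pics/{n}.png",im[:,:,::-1]); pickle.dump(o,open(f"pics/{n}.pkl","wb"))
print(o["time_s"],o["eef_pos"].round(4),o["wrist_force"].round(2),o["opening"])
E
python3 snap.py w1
```

```text
1.15 [0.4814 0.2195 0.252 ] [ 0.37 -0.3  -0.26] 0.9946771191976186
```

View pics/w1.png

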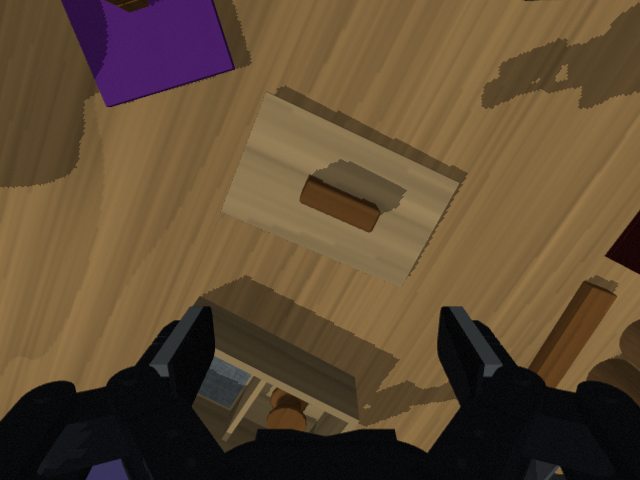

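```bash
python3 - <<'E'
import pickle
from h import *
np.set_printoptions(precision=4,suppress=True)
o=pickle.load(open("pics/w1.pkl","rb"))
im=cv2.imread("pics/w1.png"); c=im[80:300,200:480]; cv2.imwrite("pics/c3.png",cv2.resize(c,None,fx=2.7,fy=2.7,interpolation=cv2.INTER_CUBIC))
P=np.array([onz("wrist",*p,.018,o)[:2] for p in [(267,94),(461,183),(403,286),(222,212)]])
print(P,P.mean(0),[np.linalg.norm(P[i]-P[(i+1)%4]) for i in range(4)])
for a,b in [(0,1),(3,2)]: d=P[b]-P[a];print("yaw",np.arctan2(d[1],d[0]))
# brown mask bar
hsv=cv2.cvtColor(im,cv2.COLOR_BGR2HSV); m=cv2.inRange(hsv,(5,130,60),(15,255,160)); m[:150]=0;m[250:]=0;m[:,:280]=0;m[:,400:]=0
r=cv2.minAreaRect(cv2.findNonZero(m));print(r,cv2.boxPoints(r))
E
```

```text
[[0.3949 0.2786]
 [0.5916 0.288 ]
 [0.5961 0.1705]
 [0.3994 0.1605]] [0.4955 0.2244] [np.float64(0.1969353930868836), np.float64(0.11761006464512211), np.float64(0.19693728065448576), np.float64(0.11818574927546548)]
yaw 0.04774973975151527
yaw 0.05067301393699685
((338.7051086425781, 206.1361846923828), (80.25904846191406, 23.33171844482422), 23.459022521972656) [[297.2484 200.8625]
 [306.5366 179.4593]
 [380.1618 211.4099]
 [370.8736 232.8131]]
```

View pics/c3.png

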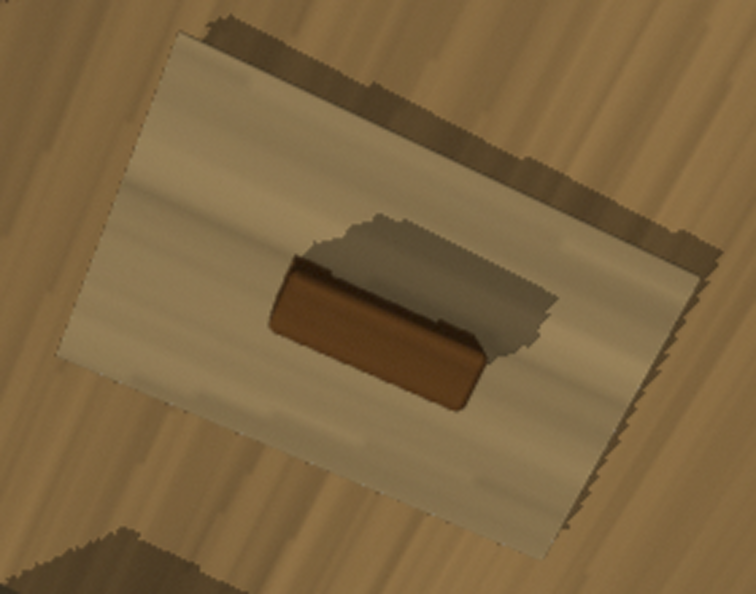

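The wrist view shows the lid corners at (267,94), (461,183), (403,286), (222,212). That puts its centre at (0.4955, 0.2244), yaw 0.049, with a plate of 197 x 118 mm, so the size matches. Next is a look at the box.

Request:
{"api": "step_arm", "payload": {"xyz": [[-2, -48, 0], [-4, -95, 0], [-6, -142, 0], [-8, -190, 0], [-10, -236, 0], [-10, -236, 0], [-10, -236, 0]], "spin": [-0.1, -0.2, -0.3, -0.4, -0.47, -0.47, -0.47], "fingers": [100, 100, 100, 100, 100, 100, 100]}}

```text
time_s: 1.9
eef_pos: [0.4701, -0.0146, 0.2522]
eef_rot: [0.707, 0.002, 0.707, -0.001]
wrist_force: [-0.1, 0.2, 0.1]
opening: 1.003
```

```bash
python3 snap.py w2
```

```text
1.9 [ 0.4701 -0.0146  0.2522] [-0.06  0.25  0.13] 1.0030394115964778
```

View pics/w2.png

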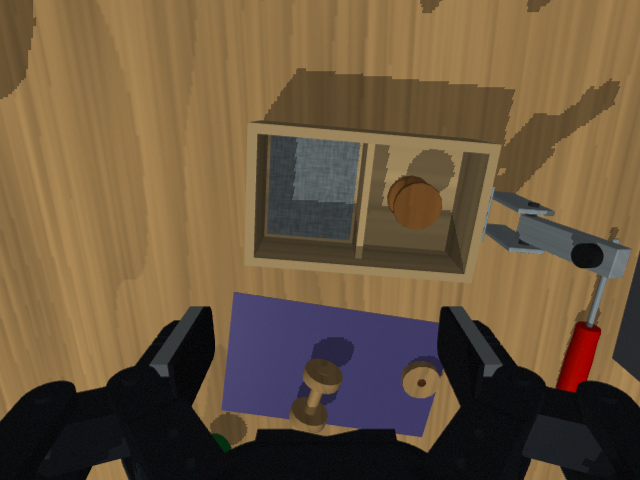

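Request:
{"api": "step_arm", "payload": {"xyz": [[-2, -48, -10], [-4, -95, -20], [-6, -142, -30], [-8, -190, -40], [-9, -227, -50], [-9, -227, -50], [-9, -227, -50]], "spin": [-0.1, -0.2, -0.29, -0.29, -0.29, -0.29, -0.29], "fingers": [100, 100, 100, 80, 70, 70, 70]}}

```text
time_s: 2.65
eef_pos: [0.4619, -0.2406, 0.2017]
eef_rot: [0.699, 0.104, 0.7, -0.102]
wrist_force: [0.1, 0.5, -0.2]
opening: 0.698
```

```bash
python3 snap.py w3
```

```text
2.65 [ 0.4619 -0.2406  0.2017] [ 0.1   0.53 -0.17] 0.6977421104750253
```

View pics/w3.png

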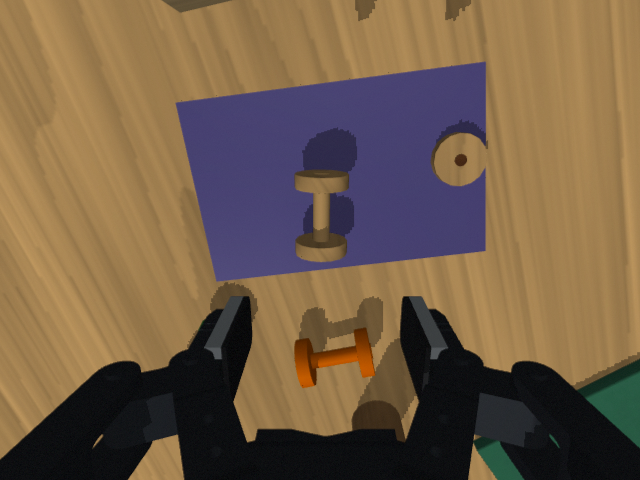

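```bash
python3 - <<'E'
import pickle
from h import *
np.set_printoptions(precision=4,suppress=True)
a=cv2.imread("pics/w2.png")[105:300,230:510]; cv2.imwrite("pics/c4.png",cv2.resize(a,None,fx=2.8,fy=2.8,interpolation=cv2.INTER_CUBIC))
a=cv2.imread("pics/w3.png")[150:280,270:380]; cv2.imwrite("pics/c5.png",cv2.resize(a,None,fx=4.5,fy=4.5,interpolation=cv2.INTER_CUBIC))
o=pickle.load(open("pics/w3.pkl","rb"))
print("cam",ray("wrist",0,0,o)[0])
for p in [(321,192),(321,235)]: print(onz("wrist",*p,.028,o))
im=cv2.imread("pics/w3.png");hsv=cv2.cvtColor(im,cv2.COLOR_BGR2HSV)
m=(hsv[...,0]<30)&(hsv[...,1]>60); m=m.astype(np.uint8); m[:,:285]=0;m[:,360:]=0;m[:160]=0;m[268:]=0
for r in (170,180,190,200,210,220,230,235,240,250,258): 
    x=np.nonzero(m[r])[0]; print(r,(x.min(),x.max()) if len(x) else None)
E
```

```text
cam [ 0.4853 -0.1654  0.3327]
[ 0.4638 -0.2237  0.028 ]
[ 0.4533 -0.2582  0.028 ]
170 (np.int64(306), np.int64(334))
180 (np.int64(295), np.int64(348))
190 (np.int64(299), np.int64(344))
200 (np.int64(313), np.int64(329))
210 (np.int64(313), np.int64(329))
220 (np.int64(313), np.int64(329))
230 (np.int64(313), np.int64(328))
235 (np.int64(302), np.int64(339))
240 (np.int64(296), np.int64(346))
250 (np.int64(296), np.int64(346))
258 (np.int64(301), np.int64(339))
```

View pics/c4.png

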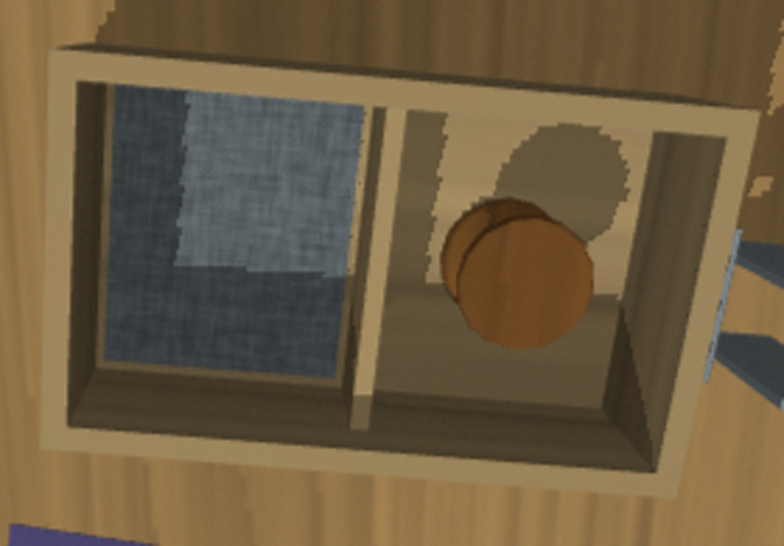

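View pics/c5.png

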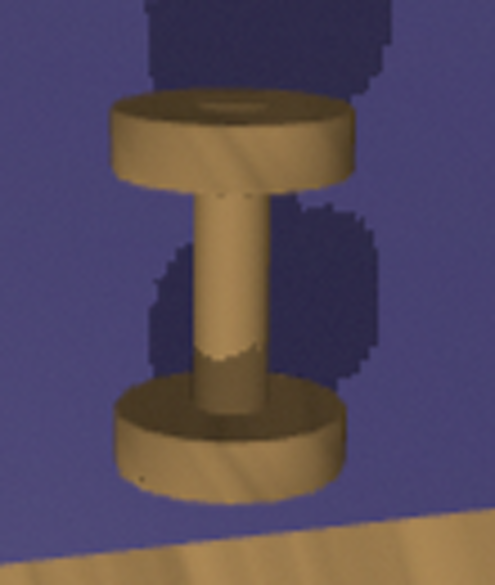

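```bash
python3 - <<'E'
import pickle
from h import *
np.set_printoptions(precision=4,suppress=True)
o=pickle.load(open("pics/w3.pkl","rb"))
Q=[onz("wrist",270+x/4.5,150+y/4.5,.044,o)[:2] for x,y in [(232,124),(231,193),(230,440),(229,503)]]
Q=np.array(Q);print(Q,Q.mean(0)); d=Q[0]-Q[3];print("axle len over wheels",np.linalg.norm(d),"ax yaw",np.arctan2(d[1],d[0]),np.diff(Q,axis=0))
print("axle end",onz("wrist",321.3,241.5,.029,o))
o=pickle.load(open("pics/w2.pkl","rb"))
f=lambda p,z:onz("wrist",230+p[0]/2.8,105+p[1]/2.8,z,o)[:2]
out=np.array([f(p,.068) for p in [(52,48),(758,112),(674,497),(41,450)]]); inn=np.array([f(p,.068) for p in [(77,82),(727,137),(655,471),(67,427)]])
for P in (out,inn):
    print(P,P.mean(0),[np.linalg.norm(P[i]-P[(i+1)%4]) for i in range(4)],[np.arctan2(*(P[b]-P[a])[::-1]) for a,b in [(0,1),(3,2),(3,0),(2,1)]])
# mid-edge intersection
# clamp tip corners
E
```

```text
[[ 0.4686 -0.2103]
 [ 0.465  -0.2214]
 [ 0.452  -0.2635]
 [ 0.4484 -0.2748]] [ 0.4585 -0.2425]
axle len over wheels 0.06754449533905059 ax yaw 1.267196992445148 [[-0.0035 -0.0111]
 [-0.013  -0.0421]
 [-0.0036 -0.0113]]
axle end [ 0.452  -0.2633  0.029 ]
[[ 0.4111  0.0554]
 [ 0.6104  0.0372]
 [ 0.5997 -0.0824]
 [ 0.3998 -0.0654]] [ 0.5053 -0.0138] [np.float64(0.2001174051249946), np.float64(0.11998392154005028), np.float64(0.20062254910963379), np.float64(0.12132294119986187)] [np.float64(-0.091467276688466), np.float64(-0.08479182534280481), np.float64(1.4776896246236435), np.float64(1.4818441741930701)]
[[ 0.4175  0.0462]
 [ 0.6024  0.0302]
 [ 0.5927 -0.0734]
 [ 0.4084 -0.0577]] [ 0.5053 -0.0137] [np.float64(0.18560564736828483), np.float64(0.10401713752263449), np.float64(0.18498811306200028), np.float64(0.10431070007171017)] [np.float64(-0.08638557117279351), np.float64(-0.08478493133226701), np.float64(1.4832777156929344), np.float64(1.4773353293847307)]
```

The wheel pair is at (0.4585, -0.2425) with its axle at yaw 1.267; it measures 67.5 mm over the wheels against the known 68. The box centre is (0.5053, -0.0137), yaw about -0.087, 200.4 x 120.6 mm. The near bay is the empty one, and the reel is in the far bay. Now I descend and grip.

Request:
{"api": "step_arm", "payload": {"xyz": [[-3, -2, -45], [-3, -2, -90], [-3, -2, -130], [-3, -2, -165], [-3, -2, -180], [-3, -2, -185], [-3, -2, -185], [-3, -2, -185], [-3, -2, -185], [-3, -2, -185]], "spin": [-0.01, -0.01, -0.01, -0.01, -0.01, -0.01, -0.01, -0.01, -0.01, -0.01], "fingers": [65, 60, 60, 60, 60, 60, 35, 10, 5, 0]}}

```text
time_s: 3.7
eef_pos: [0.4597, -0.2448, 0.0189]
eef_rot: [0.7, 0.107, 0.698, -0.107]
wrist_force: [1.0, 4.6, 6.8]
opening: 0.138
```

Request:
{"api": "step_arm", "payload": {"xyz": [[0, 0, 0], [0, 0, 0], [0, 0, 0], [0, 0, 0], [0, 0, 20], [0, 0, 60], [0, 0, 105], [0, 0, 130], [0, 0, 130]], "spin": [0, 0, 0, 0, 0, 0, 0, 0, 0], "fingers": [0, 0, 0, 0, 0, 0, 0, 0, 0]}}

```text
time_s: 4.6
eef_pos: [0.4609, -0.2467, 0.1524]
eef_rot: [0.702, 0.105, 0.696, -0.109]
wrist_force: [-0.2, -0.7, 0.2]
opening: 0.137
```

```bash
python3 snap.py w4
```

```text
4.6 [ 0.4609 -0.2467  0.1524] [-0.16 -0.74  0.22] 0.13671555923398426
```

View pics/w4.png

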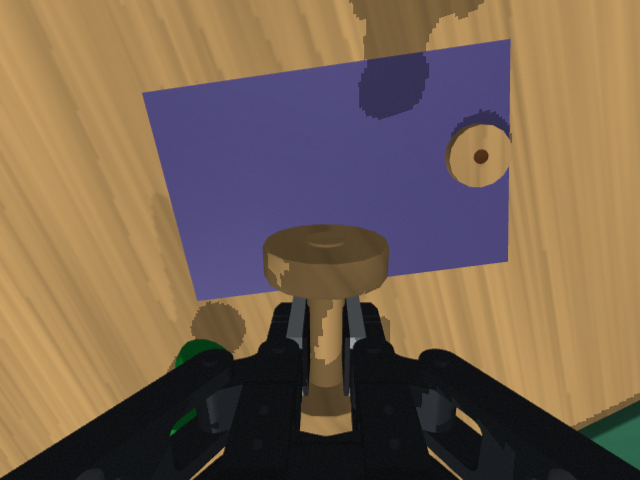

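Request:
{"api": "step_arm", "payload": {"xyz": [[-1, 40, 0], [-2, 88, 0], [-2, 136, 0], [-3, 184, 0], [-3, 220, 0], [-3, 235, 0], [-3, 235, 0], [-3, 235, 0]], "spin": [0.05, 0.1, 0.15, 0.2, 0.217, 0.217, 0.217, 0.217], "fingers": [0, 0, 0, 0, 0, 0, 0, 0]}}

```text
time_s: 5.45
eef_pos: [0.4547, -0.0093, 0.1462]
eef_rot: [0.706, 0.03, 0.707, -0.03]
wrist_force: [0.2, 0.4, -1.2]
opening: 0.136
```

```bash
python3 snap.py w5
```

```text
5.45 [ 0.4547 -0.0093  0.1462] [ 0.22  0.41 -1.17] 0.13643364406896477
```

View pics/w5.png

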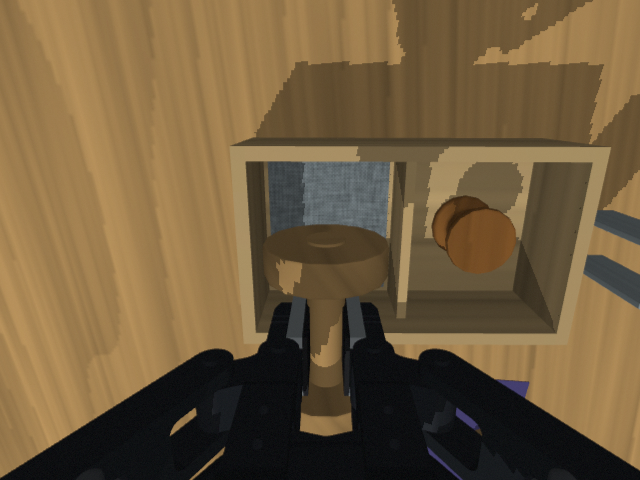

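The wheel pair is held in line with the near bay: the wheel is at columns 263–388, inside the bay. Lower it now and release with a small opening.

Request:
{"api": "step_arm", "payload": {"xyz": [[3, 0, -30], [3, 0, -65], [3, 0, -95], [3, 0, -108], [3, 0, -114], [3, 0, -115], [3, 0, -115], [3, 0, -115]], "spin": [0, 0, 0, 0, 0, 0, 0, 0], "fingers": [0, 0, 0, 0, 0, 0, 0, 0]}}

```text
time_s: 6.3
eef_pos: [0.4596, -0.0098, 0.0335]
eef_rot: [0.707, 0.031, 0.706, -0.031]
wrist_force: [-0.4, -1.0, -0.4]
opening: 0.138
```

Request:
{"api": "step_arm", "payload": {"xyz": [[0, 0, -2], [0, 0, -3], [0, 0, -3]], "spin": [0, 0, 0], "fingers": [0, 0, 0]}}

```text
time_s: 6.6
eef_pos: [0.4585, -0.0094, 0.0294]
eef_rot: [0.707, 0.031, 0.706, -0.031]
wrist_force: [0.4, -0.8, -0.9]
opening: 0.134
```

Request:
{"api": "step_arm", "payload": {"xyz": [[0, 0, 0], [0, 0, 0], [0, 0, 0], [0, 0, 0], [0, 0, 10], [0, 0, 40], [0, 0, 80], [0, 0, 120], [0, 0, 120]], "spin": [0, 0, 0, 0, 0, 0, 0, 0, 0], "fingers": [18, 25, 32, 35, 35, 35, 35, 40, 60]}}

```text
time_s: 7.5
eef_pos: [0.4623, -0.0104, 0.1555]
eef_rot: [0.71, 0.03, 0.703, -0.032]
wrist_force: [0.6, -0.4, 0.3]
opening: 0.553
```

```bash
python3 snap.py w6
```

```text
7.5 [ 0.4623 -0.0104  0.1555] [ 0.64 -0.38  0.28] 0.5533208440706806
```

View pics/w6.png

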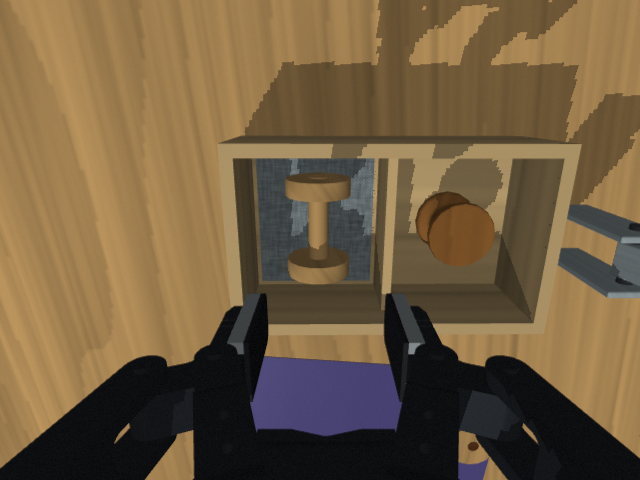

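The wheel pair is standing in the near bay at pixels (287–350, 175–283), and the gripper is clear of it. Now the lid.

Request:
{"api": "step_arm", "payload": {"xyz": [[3, 20, 20], [7, 45, 40], [11, 70, 50], [15, 95, 50], [19, 120, 50], [23, 145, 50], [27, 170, 50], [31, 195, 50], [35, 215, 50], [37, 233, 50]], "spin": [0.14, 0.28, 0.42, 0.56, 0.7, 0.84, 0.98, 1.12, 1.26, 1.4], "fingers": [60, 70, 80, 80, 80, 80, 80, 80, 80, 80]}}

```text
time_s: 8.55
eef_pos: [0.4946, 0.2244, 0.1978]
eef_rot: [0.558, -0.433, 0.56, 0.434]
wrist_force: [0.4, -0.6, 0.3]
opening: 0.801
```

Request:
{"api": "step_arm", "payload": {"xyz": [[0, 0, 0], [0, 0, 0], [0, 0, 0], [0, 0, 0], [0, 0, 0]], "spin": [0.14, 0.28, 0.307, 0.307, 0.307], "fingers": [80, 80, 80, 80, 80]}}

```text
time_s: 9.05
eef_pos: [0.4952, 0.2233, 0.1988]
eef_rot: [0.488, -0.511, 0.489, 0.512]
wrist_force: [0.3, -0.2, -0.7]
opening: 0.8
```

```bash
python3 snap.py w7
```

```text
9.05 [0.4952 0.2233 0.1988] [ 0.27 -0.18 -0.69] 0.7996199116131018
```

View pics/w7.png

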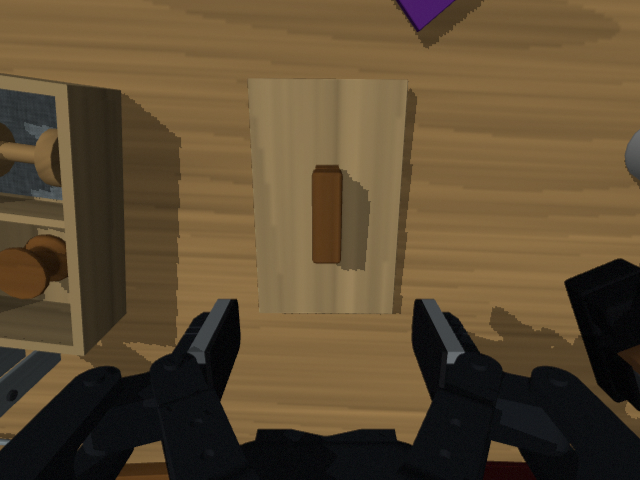

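```bash
python3 - <<'E'
import pickle
from h import *
np.set_printoptions(precision=4,suppress=True)
o=pickle.load(open("pics/w7.pkl","rb"))
P=np.array([onz("wrist",*p,.018,o)[:2] for p in [(248,80),(407,80),(394,313),(260,313)]])
print(P,P.mean(0),[np.linalg.norm(P[i]-P[(i+1)%4]) for i in range(4)])
P=np.array([onz("wrist",*p,.058,o)[:2] for p in [(312,171),(342,171),(341,263),(313,263)]])
print(P,P.mean(0),[np.linalg.norm(P[i]-P[(i+1)%4]) for i in range(4)])
im=cv2.imread("pics/w7.png")[155:275,290:380]; cv2.imwrite("pics/c6.png",cv2.resize(im,None,fx=5,fy=5,interpolation=cv2.INTER_CUBIC))
E
```

```text
[[0.399  0.1607]
 [0.3935 0.2795]
 [0.5892 0.2894]
 [0.5948 0.1685]] [0.4941 0.2245] [np.float64(0.11899741555044283), np.float64(0.1959240784522936), np.float64(0.12104470371679502), np.float64(0.19598542457714221)]
[[0.4587 0.2121]
 [0.4577 0.233 ]
 [0.5268 0.2363]
 [0.5278 0.2152]] [0.4927 0.2242] [np.float64(0.020976818721769423), np.float64(0.06921064424524878), np.float64(0.021110373345481635), np.float64(0.06921473840131305)]
```

View pics/c6.png

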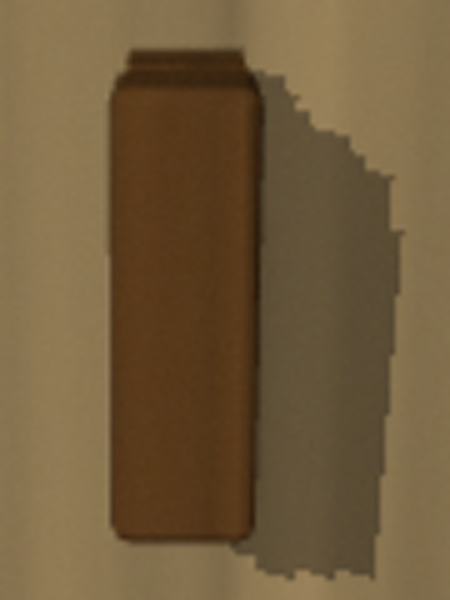

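Request:
{"api": "step_arm", "payload": {"xyz": [[0, 0, -45], [0, 0, -90], [0, 0, -130], [0, 0, -150], [0, 0, -158], [0, 0, -159], [0, 0, -159], [0, 0, -159], [0, 0, -159], [0, 0, -159]], "spin": [0, 0, 0, 0, 0, 0, 0, 0, 0, 0], "fingers": [70, 60, 55, 55, 55, 55, 45, 30, 20, 10]}}

```text
time_s: 10.1
eef_pos: [0.4969, 0.2239, 0.0421]
eef_rot: [-0.489, 0.513, -0.487, -0.511]
wrist_force: [-1.0, -0.7, 6.8]
opening: 0.246
```

Request:
{"api": "step_arm", "payload": {"xyz": [[0, 0, 0], [0, 0, 0], [0, 0, 0], [0, 0, 5], [0, 0, 15], [0, 0, 30], [0, 0, 50], [0, 0, 70], [0, 0, 90], [0, 0, 105]], "spin": [0, 0, 0, 0, 0, 0, 0, 0, 0, 0], "fingers": [0, 0, 0, 0, 0, 0, 0, 0, 0, 0]}}

```text
time_s: 11.1
eef_pos: [0.496, 0.2237, 0.1479]
eef_rot: [-0.488, 0.513, -0.487, -0.512]
wrist_force: [0.0, 0.1, -3.2]
opening: 0.245
```

```bash
python3 snap.py w8
```

```text
11.1 [0.496  0.2237 0.1479] [ 0.01  0.06 -3.21] 0.24538147553885656
```

View pics/w8.png

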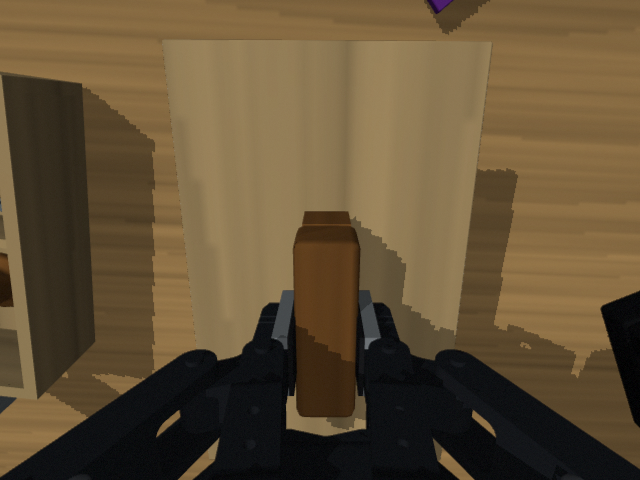

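```bash
python3 - <<'E'
import pickle
from h import *
np.set_printoptions(precision=4,suppress=True)
o=pickle.load(open("pics/w8.pkl","rb"))
print(ctrl.get_obs()["eef_pos"])
for z in (.122,.124,.126):
    a,b=[onz("wrist",*p,z,o) for p in [(163,41),(491,42)]]
    m=(a+b)/2; d=b-a; print(z,np.linalg.norm(d),"lid yaw",np.arctan2(-d[0],d[1]), m, "centre rel tcp",m[:2]+.099*np.array([np.cos(.048),np.sin(.048)])-o["eef_pos"][:2])
    c,e=[onz("wrist",*p,z,o) for p in [(183,222),(474,222)]]; print("side pts width",np.linalg.norm(c-e),(c+e)/2)
im=cv2.imread("pics/w8.png")[20:260,140:510]; cv2.imwrite("pics/c7.png",cv2.resize(im,None,fx=2.1,fy=2.1))
E
```

```text
[0.4974 0.2241 0.1502]
0.122 0.11985563135906802 lid yaw 0.0461979570063908 [0.3947 0.2193 0.122 ] centre rel tcp [-0.0024  0.0004]
side pts width 0.1222790411056267 [0.4632 0.2233 0.122 ]
0.124 0.11832506942118123 lid yaw 0.046197957006390934 [0.395  0.2193 0.124 ] centre rel tcp [-0.0021  0.0004]
side pts width 0.12071753211355539 [0.4626 0.2233 0.124 ]
0.126 0.1167945074832944 lid yaw 0.046197957006390615 [0.3953 0.2193 0.126 ] centre rel tcp [-0.0018  0.0004]
side pts width 0.11915602312148409 [0.462  0.2233 0.126 ]
```

View pics/c7.png

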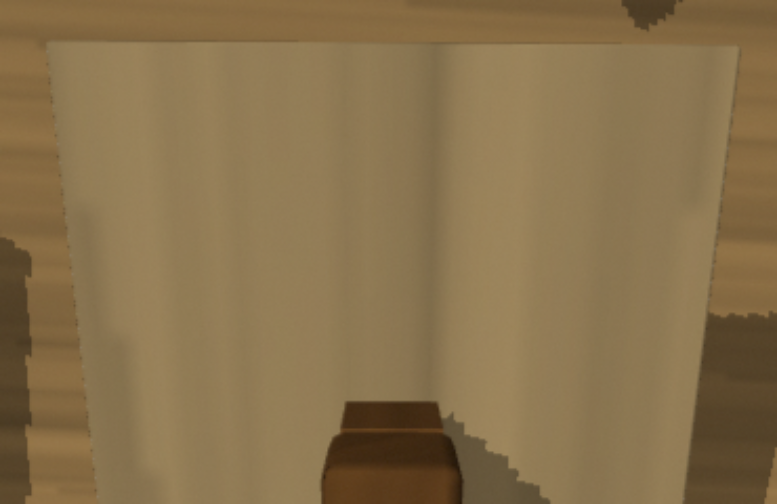

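Request:
{"api": "step_arm", "payload": {"xyz": [[0, -10, 0], [1, -25, 5], [2, -45, 5], [3, -70, 5], [5, -95, 5], [6, -120, 5], [7, -145, 5], [9, -170, 5], [10, -193, 5], [11, -212, 5]], "spin": [0, -0.01, -0.02, -0.03, -0.05, -0.07, -0.09, -0.11, -0.12, -0.13], "fingers": [0, 0, 0, 0, 0, 0, 0, 0, 0, 0]}}

```text
time_s: 12.15
eef_pos: [0.5053, 0.0092, 0.1494]
eef_rot: [0.52, -0.478, 0.521, 0.479]
wrist_force: [-0.6, -0.1, -2.1]
opening: 0.244
```

Request:
{"api": "step_arm", "payload": {"xyz": [[1, -12, 0], [1, -20, 0], [1, -25, 0], [1, -26, 0], [1, -26, 0], [1, -26, 0], [1, -26, 0], [1, -26, 0], [1, -26, 0], [1, -26, 0]], "spin": [-0.004, -0.004, -0.004, -0.004, -0.004, -0.004, -0.004, -0.004, -0.004, -0.004], "fingers": [0, 0, 0, 0, 0, 0, 0, 0, 0, 0]}}

```text
time_s: 13.15
eef_pos: [0.5074, -0.0143, 0.1503]
eef_rot: [0.521, -0.478, 0.521, 0.478]
wrist_force: [1.1, 0.1, -2.3]
opening: 0.247
```

```bash
python3 snap.py w9; python3 - <<'E'
from h import *
for n in ["scene","side"]:
    im=eyes.camera(n); cv2.imwrite(f"pics/{n}9.png",im[:,:,::-1])
    c=im[160:320,220:440][:,:,::-1]; cv2.imwrite(f"pics/{n}9c.png",cv2.resize(c,None,fx=3.5,fy=3.5,interpolation=cv2.INTER_CUBIC))
E
```

```text
13.15 [ 0.5074 -0.0143  0.1503] [ 1.13  0.05 -2.34] 0.24713761527251324
```

View pics/w9.png

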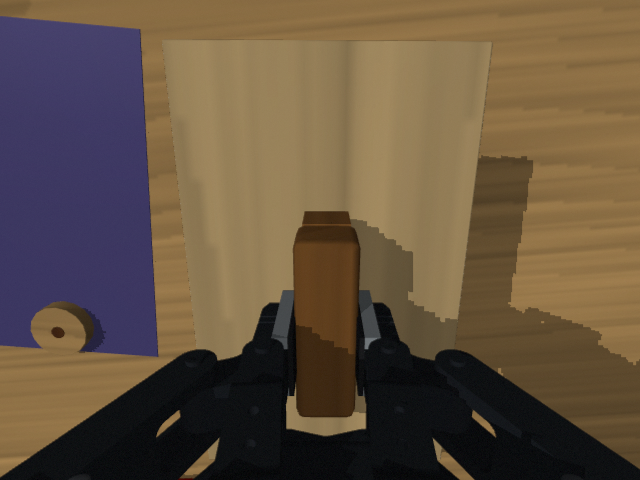

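View pics/side9c.png

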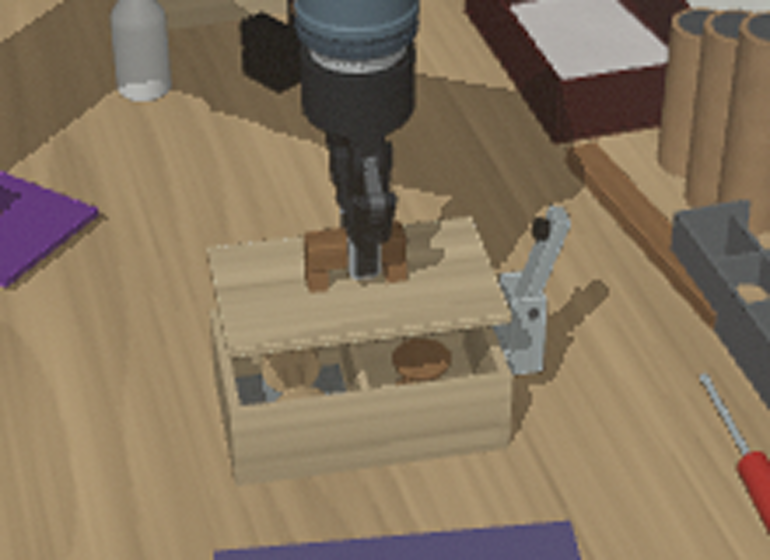

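View pics/scene9c.png

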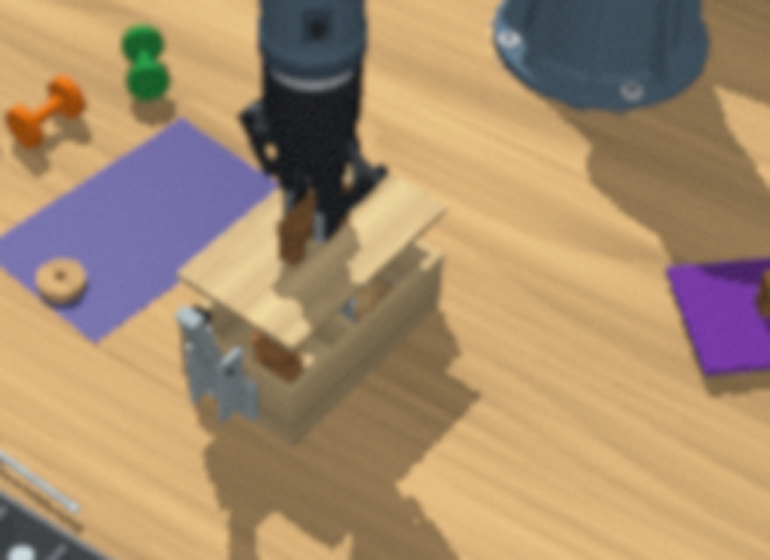

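```bash
python3 - <<'E'
import pickle
from h import *
np.set_printoptions(precision=4,suppress=True)
s=lambda x,y:(220+x/3.5,160+y/3.5)
z=.126
for n,C in (("side",[(208,250),(473,218),(511,320),(228,348)]),("scene",[(408,173),(447,210),(295,347),(178,272)])):
    P=np.array([onz(n,*s(*p),z)[:2] for p in C]); print(n,P,P.mean(0),[np.linalg.norm(P[i]-P[(i+1)%4]) for i in range(4)],[np.arctan2(*(P[b]-P[a])[::-1]) for a,b in [(0,1),(3,2)]])
# box in side for comparison
P=np.array([onz("side",*s(*p),.068)[:2] for p in [(236,400),(508,370)]]);print(P)
o=pickle.load(open("pics/w9.pkl","rb")); print(o["eef_pos"])
q=o["eef_rot"];M=R.from_quat([q[1],q[2],q[3],q[0]]).as_matrix();print("jaw yaw",np.arctan2(M[1,2],M[0,2])-np.pi/2)
a,b=[onz("wrist",*p,.126,o) for p in [(163,41),(491,42)]];d=b-a;y=np.arctan2(-d[0],d[1]);m=(a+b)/2;print(y,m,m[:2]+.099*np.array([np.cos(y),np.sin(y)]))
E
```

```text
side [[ 0.4128  0.0496]
 [ 0.6092  0.0318]
 [ 0.5953 -0.0908]
 [ 0.4021 -0.0642]] [ 0.5048 -0.0184] [np.float64(0.19722057619759042), np.float64(0.12339344864237485), np.float64(0.19502419899985987), np.float64(0.1143019752429244)] [np.float64(-0.09019639670057855), np.float64(-0.1366677067924896)]
scene [[ 0.398   0.0093]
 [ 0.417   0.0589]
 [ 0.608   0.0398]
 [ 0.5968 -0.0806]] [0.505  0.0069] [np.float64(0.05310260427418622), np.float64(0.1920287316614693), np.float64(0.12086021295770254), np.float64(0.21817213257752197)] [np.float64(1.2063563435371043), np.float64(1.478014799563769)]
[[ 0.4072 -0.0519]
 [ 0.6006 -0.076 ]]
[ 0.5074 -0.0143  0.1503]
jaw yaw -0.08460303574431638
-0.08772572076068588 [ 0.4066 -0.0051  0.126 ] [ 0.5052 -0.0138]
```

The wrist view puts the held lid's centre at (0.5052, -0.0138), yaw -0.088, against the box at (0.5053, -0.0137), yaw -0.087. They match, so I lower it slowly.

Request:
{"api": "step_arm", "payload": {"xyz": [[0, 0, -8], [0, 0, -18], [0, 0, -28], [0, 0, -35], [0, 0, -39], [0, 0, -42], [0, 0, -44], [0, 0, -46], [0, 0, -46], [0, 0, -46]], "spin": [0, 0, 0, 0, 0, 0, 0, 0, 0, 0], "fingers": [0, 0, 0, 0, 0, 0, 0, 0, 0, 0]}}

```text
time_s: 14.3
eef_pos: [0.5076, -0.0145, 0.1045]
eef_rot: [0.521, -0.478, 0.521, 0.478]
wrist_force: [-0.2, 0.3, -3.4]
opening: 0.247
```

Request:
{"api": "step_arm", "payload": {"xyz": [[0, 0, -1], [0, 0, -2], [0, 0, -3], [0, 0, -3], [0, 0, -4], [0, 0, -4]], "spin": [0, 0, 0, 0, 0, 0], "fingers": [0, 0, 0, 0, 0, 0]}}

```text
time_s: 14.9
eef_pos: [0.5075, -0.0145, 0.1003]
eef_rot: [0.521, -0.478, 0.521, 0.478]
wrist_force: [-0.4, -0.7, -1.8]
opening: 0.248
```

```bash
python3 - <<'E'
from h import *
im=eyes.camera("side"); c=im[160:320,220:440][:,:,::-1]; cv2.imwrite("pics/side10c.png",cv2.resize(c,None,fx=3.5,fy=3.5,interpolation=cv2.INTER_CUBIC))
o=ctrl.get_obs();print(o["eef_pos"],o["wrist_force"])
E
```

```text
[ 0.50750499 -0.0144552   0.10033148] [-0.21440304  0.42801611 -2.24116   ]
```

View pics/side10c.png

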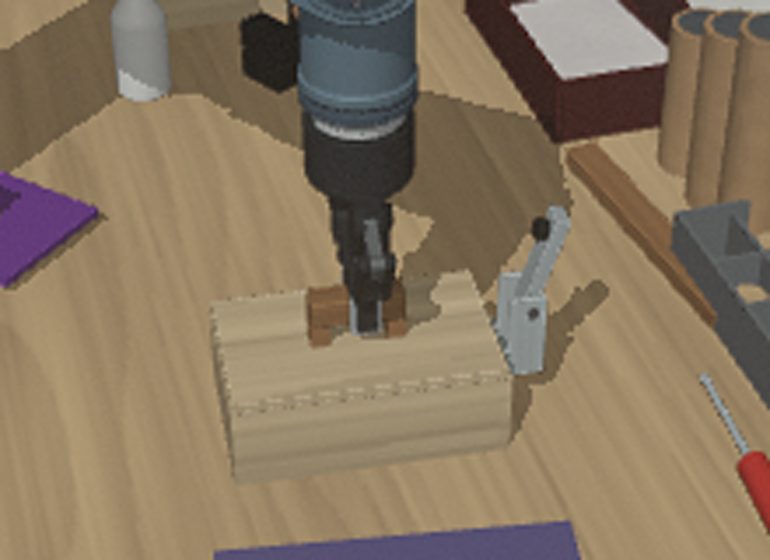

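The lid is in the mouth and nearly down, with its front edge along side10c (232,408)–(510,378). A touch more, then release.

Request:
{"api": "step_arm", "payload": {"xyz": [[0, 0, -1], [0, 0, -2], [0, 0, -2], [0, 0, -2]], "spin": [0, 0, 0, 0], "fingers": [0, 0, 0, 0]}}

```text
time_s: 15.35
eef_pos: [0.5076, -0.0145, 0.1001]
eef_rot: [0.521, -0.479, 0.521, 0.478]
wrist_force: [-8.1, 0.9, 14.9]
opening: 0.245
```

Request:
{"api": "step_arm", "payload": {"xyz": [[0, 0, 1], [0, 0, 1], [0, 0, 1], [0, 0, 1], [0, 0, 1], [0, 0, 1]], "spin": [0, 0, 0, 0, 0, 0], "fingers": [28, 35, 45, 55, 60, 60]}}

```text
time_s: 15.95
eef_pos: [0.5074, -0.0144, 0.0992]
eef_rot: [0.521, -0.478, 0.521, 0.478]
wrist_force: [0.1, 1.0, 0.6]
opening: 0.597
```

Request:
{"api": "step_arm", "payload": {"xyz": [[0, 0, 15], [0, 0, 50], [0, 0, 90], [0, 0, 130], [0, 0, 150], [0, 0, 150], [0, 0, 150]], "spin": [0, 0, 0, 0, 0, 0, 0], "fingers": [60, 60, 60, 60, 60, 60, 60]}}

```text
time_s: 16.65
eef_pos: [0.5073, -0.0144, 0.249]
eef_rot: [0.521, -0.478, 0.521, 0.478]
wrist_force: [-0.9, 0.3, -0.6]
opening: 0.598
```

```bash
python3 snap.py w11; python3 - <<'E'
from h import *
im=eyes.camera("side"); c=im[160:320,220:440][:,:,::-1]; cv2.imwrite("pics/side11c.png",cv2.resize(c,None,fx=3.5,fy=3.5,interpolation=cv2.INTER_CUBIC))
E
```

```text
16.65 [ 0.5073 -0.0144  0.249 ] [-0.85  0.29 -0.57] 0.5980944075685544
```

View pics/side11c.png

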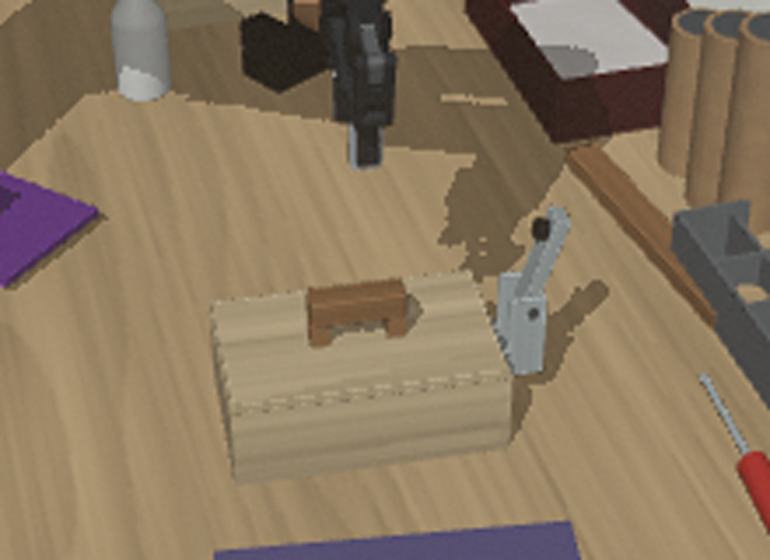

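View pics/w11.png

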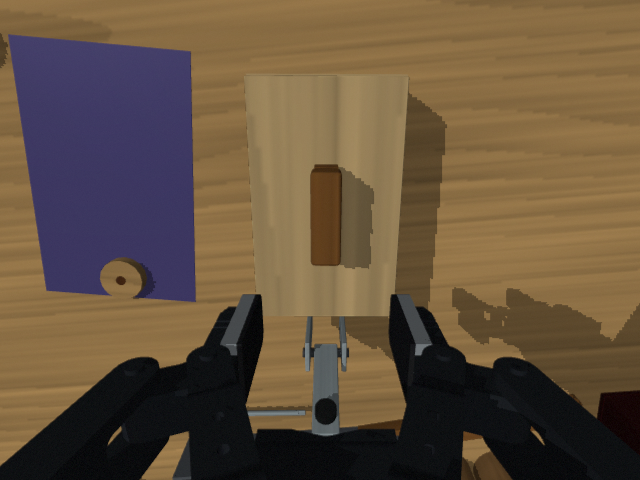

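```bash
python3 - <<'E'
import pickle
from h import *
np.set_printoptions(precision=4,suppress=True)
o=pickle.load(open("pics/w11.pkl","rb"))
im=cv2.imread("pics/w11.png"); c=im[55:335,225:425]; cv2.imwrite("pics/c8.png",cv2.resize(c,None,fx=2.1,fy=2.1,interpolation=cv2.INTER_CUBIC))
C=[(245,75),(409,75),(395,317),(257,317)]
P=np.array([onz("wrist",*p,.076,o)[:2] for p in C]); print(P,P.mean(0),[np.linalg.norm(P[i]-P[(i+1)%4]) for i in range(4)],[np.arctan2(*(P[b]-P[a])[::-1]) for a,b in [(0,3),(1,2)]])
# expected corner projections if perfectly seated at box pose
y=-.087;Rm=np.array([[np.cos(y),-np.sin(y)],[np.sin(y),np.cos(y)]])
for z in(.076,.080):
  print(z)
  for n,oo in(("wrist",o),("side",None)):
    q=[proj(n,[*(np.array([.5053,-.0137])+Rm@np.array(k)),z],oo) for k in [(-.099,-.0605),(-.099,.0605),(.099,.0605),(.099,-.0605)]]
    if n=="side": q=[((u-220)*3.5,(v-160)*3.5) for u,v in q]
    print(n,np.array(q).round(1).tolist())
E
```

```text
[[ 0.4011 -0.0641]
 [ 0.4113  0.0547]
 [ 0.6091  0.0385]
 [ 0.5987 -0.0831]] [ 0.505  -0.0135] [np.float64(0.11919621710607582), np.float64(0.19846377480207142), np.float64(0.12203136641281413), np.float64(0.1985156209263061)] [np.float64(-0.0956172714523042), np.float64(-0.08133436845227474)]
0.076
wrist [[243.4, 75.6], [409.7, 75.9], [394.4, 317.2], [257.5, 316.9]]
side [[231.5, 405.1], [209.5, 300.2], [468.7, 267.3], [509.0, 367.6]]
0.08
wrist [[242.2, 75.1], [410.9, 75.5], [395.1, 319.5], [256.8, 319.2]]
side [[231.2, 400.7], [209.2, 295.9], [468.8, 263.1], [509.2, 363.2]]
```

View pics/c8.png

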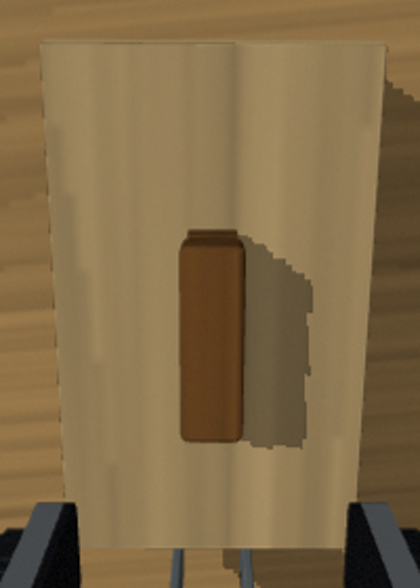

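The lid corners in the wrist view come within about 1.5 px of the projected flush pose at 76 mm, so it is seated. Before working the clamp I check where things lie beyond it.

```bash
python3 - <<'E'
from h import *
np.set_printoptions(precision=3,suppress=True)
for n,p,z in [("tubes",(417,208),0),("tubes2",(440,220),0),("driver tip",(421,268),.01),("driver handle",(443,306),.015),("tray corner",(413,225),.04),("block",(385,205),.01)]: print(n,onz("side",*p,z))
# clamp tip now
print(tri(ray("side",220+557/3.5,160+210/3.5),ray("scene",220+185/3.5,160+312/3.5)))
E
```

```text
tubes [ 0.878  0.217 -0.   ]
tubes2 [ 0.918  0.137 -0.   ]
driver tip [ 0.764 -0.063  0.01 ]
driver handle [ 0.753 -0.214  0.015]
tray corner [0.803 0.086 0.04 ]
block [0.783 0.248 0.01 ]
(array([ 0.652, -0.028,  0.164]), [np.float64(0.001021390930343248), np.float64(0.001021390930343297)])
```

All of those are clear of the path. The clamp tip is at (0.652, -0.028, 0.164), so the angle is about 1.85. I go over and behind it with the fingers shut.

Request:
{"api": "step_arm", "payload": {"xyz": [[40, -3, 0], [85, -6, 0], [130, -9, 0], [170, -12, 0], [192, -13, 0], [192, -13, 0], [192, -13, 0]], "spin": [0, 0, 0, 0, 0, 0, 0], "fingers": [30, 0, 0, 0, 0, 0, 0]}}

```text
time_s: 17.45
eef_pos: [0.6985, -0.0273, 0.2466]
eef_rot: [0.52, -0.477, 0.522, 0.48]
wrist_force: [0.1, -0.2, -0.1]
opening: 0.001
```

Request:
{"api": "step_arm", "payload": {"xyz": [[0, 0, -30], [0, 0, -60], [0, 0, -85], [0, 0, -90], [0, 0, -90]], "spin": [0, 0, 0, 0, 0], "fingers": [0, 0, 0, 0, 0]}}

```text
time_s: 17.95
eef_pos: [0.698, -0.0272, 0.1583]
eef_rot: [0.52, -0.478, 0.521, 0.479]
wrist_force: [-0.3, -0.0, 0.7]
opening: 0.002
```

```bash
python3 - <<'E'
from h import *
im=eyes.camera("side"); c=im[130:320,260:480][:,:,::-1]; cv2.imwrite("pics/side12c.png",cv2.resize(c,None,fx=3.1,fy=3.1,interpolation=cv2.INTER_CUBIC))
E
```

```text
(no output)
```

View pics/side12c.png

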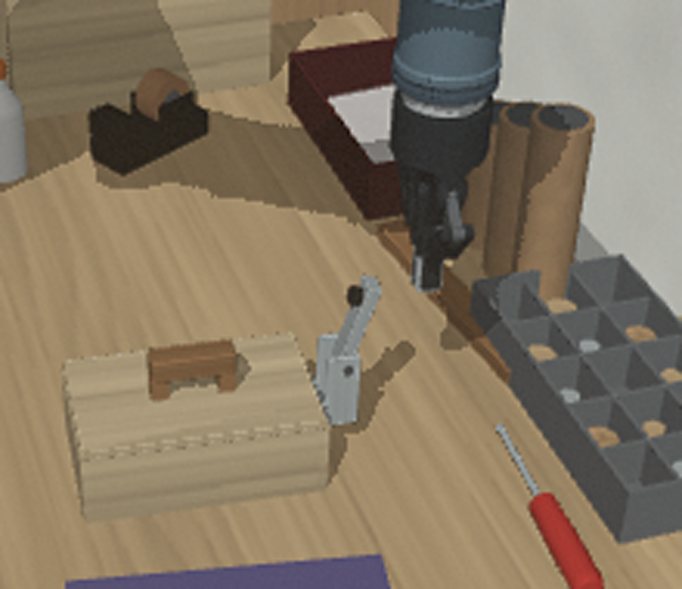

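Request:
{"api": "step_arm", "payload": {"xyz": [[-15, 0, 0], [-28, 0, 0], [-35, 0, 0], [-43, 0, 2], [-50, 0, 4], [-57, 1, 4], [-63, 2, 4], [-69, 2, 3], [-75, 3, 2], [-81, 3, 0]], "spin": [0, 0, 0, 0, 0, 0, 0, 0, 0, 0], "fingers": [0, 0, 0, 0, 0, 0, 0, 0, 0, 0]}}

```text
time_s: 19.0
eef_pos: [0.6179, -0.0243, 0.159]
eef_rot: [0.521, -0.478, 0.521, 0.478]
wrist_force: [0.4, 1.0, 1.1]
opening: 0.002
```

```bash
python3 - <<'E'
from h import *
im=eyes.camera("side"); c=im[130:320,260:480][:,:,::-1]; cv2.imwrite("pics/side13c.png",cv2.resize(c,None,fx=3.1,fy=3.1,interpolation=cv2.INTER_CUBIC))
E
```

```text
(no output)
```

View pics/side13c.png

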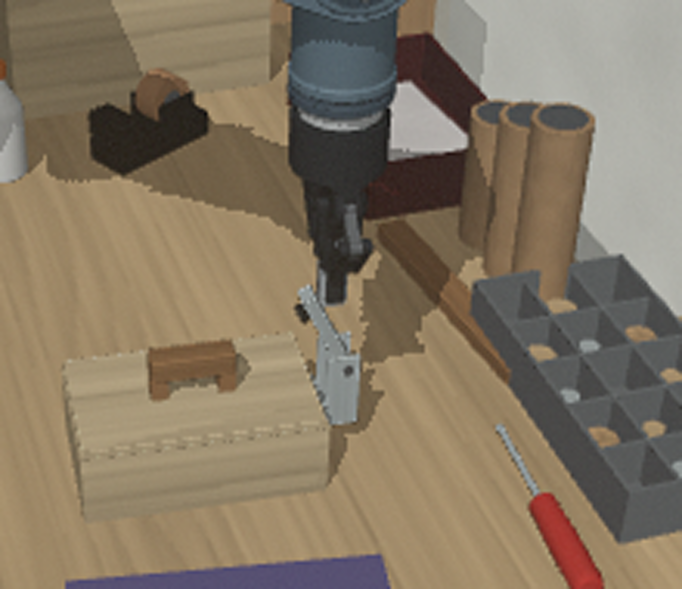

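Request:
{"api": "step_arm", "payload": {"xyz": [[-6, 0, -3], [-11, 0, -6], [-16, 0, -9], [-21, 1, -13], [-25, 1, -18], [-29, 2, -23], [-32, 3, -28], [-35, 3, -34], [-37, 4, -40], [-38, 5, -46]], "spin": [0, 0, 0, 0, 0, 0, 0, 0, 0, 0], "fingers": [0, 0, 0, 0, 0, 0, 0, 0, 0, 0]}}

```text
time_s: 20.05
eef_pos: [0.5801, -0.0194, 0.1126]
eef_rot: [0.521, -0.478, 0.521, 0.478]
wrist_force: [-0.4, -1.0, 1.0]
opening: -0.001
```

Request:
{"api": "step_arm", "payload": {"xyz": [[-1, 0, -3], [-1, 0, -5], [-1, 0, -6], [-1, 0, -7], [-1, 0, -7]], "spin": [0, 0, 0, 0, 0], "fingers": [0, 0, 0, 0, 0]}}

```text
time_s: 20.55
eef_pos: [0.5792, -0.0193, 0.1071]
eef_rot: [0.52, -0.478, 0.521, 0.479]
wrist_force: [-5.0, 1.6, 6.9]
opening: 0.0
```

```bash
python3 - <<'E'
from h import *
im=eyes.camera("side"); c=im[130:320,260:480][:,:,::-1]; cv2.imwrite("pics/side14c.png",cv2.resize(c,None,fx=3.1,fy=3.1,interpolation=cv2.INTER_CUBIC))
E
```

```text
(no output)
```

View pics/side14c.png

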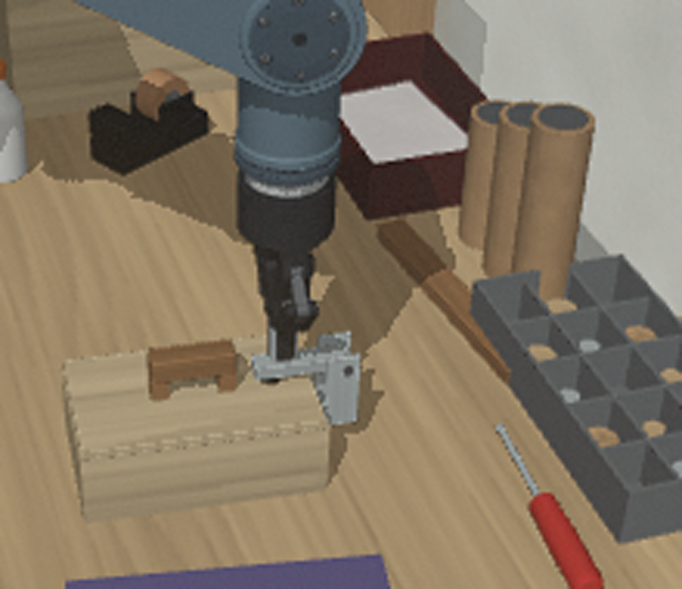

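The arm is level, with its foot on the lid. A small press, then I withdraw.

Request:
{"api": "step_arm", "payload": {"xyz": [[0, 0, -1], [0, 0, -1], [0, 0, 10], [0, 0, 40], [0, 0, 80], [0, 0, 120], [0, 0, 140], [0, 0, 140], [0, 0, 140]], "spin": [0, 0, 0, 0, 0, 0, 0, 0, 0], "fingers": [0, 0, 0, 0, 0, 0, 0, 0, 0]}}

```text
time_s: 21.5
eef_pos: [0.5795, -0.0195, 0.2463]
eef_rot: [0.521, -0.479, 0.521, 0.478]
wrist_force: [-0.5, -0.1, -1.2]
opening: 0.004
```

```bash
python3 snap.py w15; python3 - <<'E'
from h import *
for n in ["side","scene"]:
    im=eyes.camera(n); cv2.imwrite(f"pics/{n}15.png",im[:,:,::-1])
    c=im[200:320,240:420][:,:,::-1]; cv2.imwrite(f"pics/{n}15c.png",cv2.resize(c,None,fx=4.4,fy=4.4,interpolation=cv2.INTER_CUBIC))
E
```

```text
21.5 [ 0.5795 -0.0195  0.2463] [-0.45 -0.1  -1.17] 0.004092380958410255
```

View pics/side15c.png

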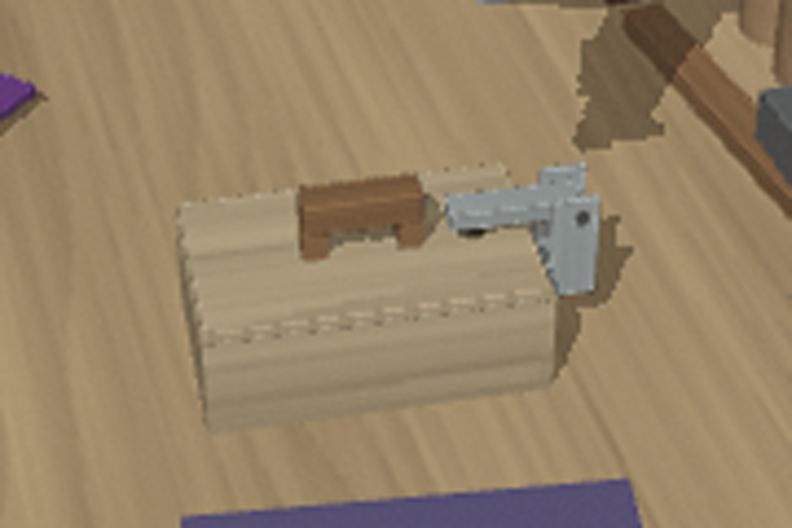

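View pics/w15.png

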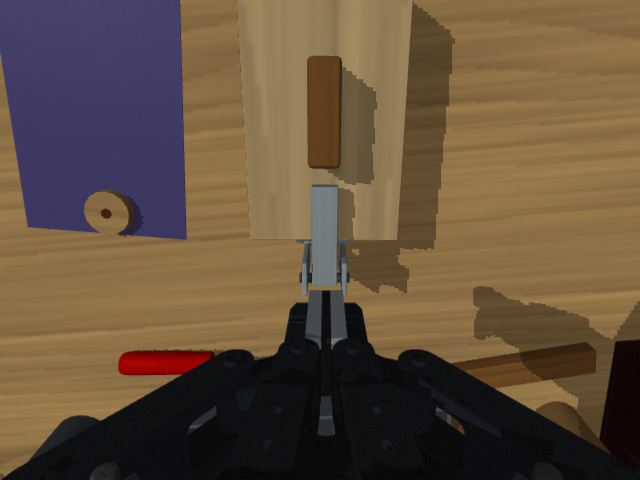

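View pics/scene15.png

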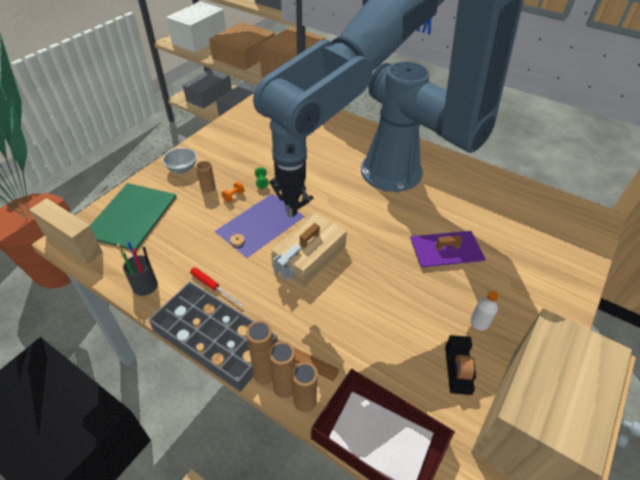

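```bash
python3 - <<'E'
import pickle
from h import *
y=-.087;Rm=np.array([[np.cos(y),-np.sin(y)],[np.sin(y),np.cos(y)]]);C=np.array([.5053,-.0137])
W=lambda a,b,z:[*(C+Rm@np.array([a,b])),z]
o=pickle.load(open("pics/w15.pkl","rb"))
for th in(0,.07,.15):
    c,s=np.cos(th),np.sin(th)
    for off in(.006,-.006):
        u=.075*c-off*s; w=.09+.075*s+off*c
        q=[proj("side",W(.126-u,b,w)) for b in(-.01,.01)]; print(th,off,[(round((a-240)*4.4),round((v-200)*4.4)) for a,v in q],[np.round(proj("wrist",W(.126-u,b,w),o)) for b in(-.01,.01)])
    print("hinge",[(round((a-240)*4.4),round((v-200)*4.4)) for a,v in [proj("side",W(.126,-.015,.09))]])
print("lid",[(round((a-240)*4.4),round((v-200)*4.4)) for a,v in [proj("side",W(i,j,.076)) for i,j in[(-.099,-.0605),(-.099,.0605),(.099,-.0605)]]])
E
```

```text
0 0.006 [(449, 215), (442, 194)] [array([311., 187.]), array([338., 187.])]
0 -0.006 [(449, 231), (442, 210)] [array([312., 184.]), array([338., 184.])]
hinge [(578, 212)]
0.07 0.006 [(451, 207), (443, 187)] [array([311., 189.]), array([338., 190.])]
0.07 -0.006 [(449, 224), (441, 203)] [array([311., 185.]), array([338., 185.])]
hinge [(578, 212)]
0.15 0.006 [(453, 199), (445, 178)] [array([310., 193.]), array([339., 193.])]
0.15 -0.006 [(449, 216), (442, 195)] [array([311., 187.]), array([338., 187.])]
hinge [(578, 212)]
lid [(203, 333), (175, 201), (552, 286)]
```

```bash
python3 - <<'E'
import cv2
c=cv2.imread("pics/side15.png")[230:275,330:385]; cv2.imwrite("pics/c9.png",cv2.resize(c,None,fx=12,fy=12,interpolation=cv2.INTER_NEAREST))
E
```

```text
(no output)
```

View pics/c9.png

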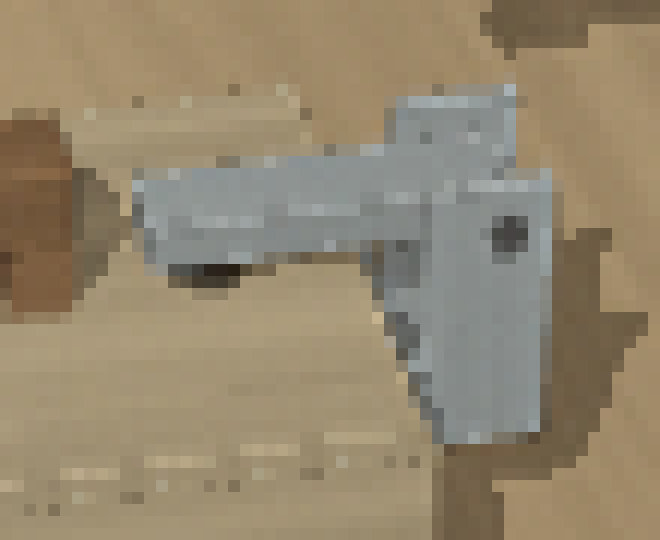

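The tip corners read (449,214) and (451,230), against (449,215) and (449,231) predicted at 0 rad; at 0.07 rad they would sit about 7 px higher. The clamp is down, the gripper is clear, and nothing else has moved.

```bash
python3 -c "
from bench import hand_in
print(hand_in())"
```

```text
the job is handed in; nothing more can be done
None
```

I packed the kit box and handed it in at about 21.6 s of the 72 s allowed. The wheel pair is in the near bay, the lid is on, and the clamp is down. `hand_in` gives no verdict, so this rests on my own camera checks.

- **Wheel pair:** I gripped the wooden pair by its axle and set it down in the near bay. The wrist picture after release showed it standing on its wheels inside the bay, and the reel did not look disturbed. I could not see it again once the lid was on.
- **Lid:** Just before lowering, the held lid was within 1 mm and 0.002 rad of the box in the wrist view. After release its corners were within about 1.5 px of the predicted flush pose. In the last side view its front edge lay 2–3 px lower than I predicted. I put that down to reading the plate's lower edge and to calibration, and did not look further.
- **Clamp:** I swept it down from about 1.85 rad with the fingers shut and pressed it onto the lid with about 7 N. In the side view the tip corners match 0 rad. The hinge pin read about 1.5 px off its predicted place, which I took to be because the visible pin is on the outer face of the bracket.
- **Other things:** In the last pictures the spare wheel, glue bottle, tube and screwdriver looked unmoved. I did not measure them again. The gripper ended about 140 mm clear, above the box.

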